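Rock the angle gauge on a joist offcut until its pointer meets the marker, and hold

TASK

Take the angle gauge by its black grip, lift it out of its stand and stand it upright with its round foot in the groove of the joist offcut, at the dip in the middle of the groove. Then rock it along the groove about its foot until the hanging pointer settles on the marker tab, and finish with the gripper still holding the gauge motionless at that angle, its foot pressed lightly on the dip. Do not shift the other things lying about.

Things in the scene. Friction and masses are not known exactly. Their poses are not given: they have to be found in the camera images.
- gauge: angle gauge: aluminium plate 10 mm thick (its x), 160 mm tall, 0.2 to 0.3 kg. Origin at the lowest point of its foot, z up, y across the plate; its face with pointer and scale looks to -x. Foot: tongue 24 mm wide (y) with a half-round end; above z = 48 mm it widens, to 80 mm at z = 58 to 118 mm; black grip on top. Starts upright in the stand's pocket; falls over in the groove if let go
- gauge_foot (a point): centre of the half circle of the gauge's foot, 12 mm above its lowest point; the gauge rocks about this point
- gauge_grip (a point): where to take the black grip, 142 mm above the foot's lowest point; the grip is a block 16 mm thick (gauge x, the way to pinch it) and 34 mm wide (y), from z = 116 to 160 mm
- pointer (a joint): angle of the gauge's pointer, a free-swinging light pendulum that always hangs plumb when at rest (swings die out in about 1 s): 0 when the gauge is upright, positive when the gauge leans to its own +y; rad, relative to the gauge
- pointer_tip (a point): tip of the pointer, 48 mm below its pivot; the pivot is 112 mm above the foot's lowest point
- marker (a joint): angle at which the brass marker tab is set on the gauge's scale, same zero and sign as the pointer; between -0.32 and -0.18 rad (18 to 10 degrees), does not move during the job. The pointer is on the marker when both angles are equal, so the gauge must lean that much to its own -y
- mark (a point): inner end of the brass marker tab (6 mm wide with a dark line down its middle), 48 mm from the pointer's pivot: the place where the pointer's tip belongs
- joist: light timber joist offcut 46 x 90 x 46 mm (x, y, z), screwed down. Origin under its centre. A through groove, 14 mm wide, runs along its y in the middle of its top; the groove's floor is uneven: it falls at 7 degrees from both ends to a dip in the middle. It is turned by up to 0.25 rad
- groove_dip (a point): lowest point of the groove's floor, at the joist's middle, 24 mm above the joist's underside and 22 mm below its top; axes as the joist's
- gauge_stand: darker wooden storage stand, screwed down: block 44 x 56 x 40 mm on a base 56 x 68 x 8 mm, with a pocket 13 x 27 mm (x, y), 32 mm deep, in the middle of its top. Origin under its centre; turned by up to 0.25 rad
- pocket_mouth (a point): centre of the mouth of the stand's pocket, 40 mm above the cabinet top
- thinner: bystander: small brown bottle with a white cap, 46 mm across, 110 mm tall
- tape: bystander: roll of black tape lying flat, 60 mm across, 19 mm high
- flux: bystander: small orange bottle with a black cap, 30 mm across, 58 mm tall
- tin: bystander: small paint tin, 78 mm across, 77 mm tall
- oilstone: bystander: grey oilstone block, 36 x 105 x 24 mm
- pliers: bystander: small red-handled pliers lying flat, 41 x 145 x 11 mm

How it is judged:
On the way, in this order (a step that is already met when the one before it is completed fails the run):
1. the gauge is lifted out of its stand (z of gauge_foot in the frame of pocket_mouth above 0.02 m and contact force between the fingers and gauge above 2 N), for 0.1 s.
2. the gauge stands upright with its foot in the dip of the groove, held (x of gauge_foot in the frame of groove_dip between -0.005 and 0.005 m and y of gauge_foot in the frame of groove_dip between -0.012 and 0.012 m and z of gauge_foot in the frame of groove_dip below 0.0155 m and contact force between gauge and joist above 0.3 N and contact force between the fingers and gauge above 2 N and angle between gauge's own z axis and vertical below 0.1 rad), for 0.2 s.
At the end, for the whole second after the job is handed in: The gauge is held between the fingers (over 2 N) and still; its foot rests on the dip of the joist's groove (foot centre within 5 mm across, 12 mm along the groove and 3.5 mm in height of its seat, pressing with over 0.3 N); the pointer has come to rest with its tip within 3 mm of the marker (x of gauge_foot in the frame of groove_dip between -0.005 and 0.005 m and y of gauge_foot in the frame of groove_dip between -0.012 and 0.012 m and z of gauge_foot in the frame of groove_dip below 0.0155 m and contact force between gauge and joist above 0.3 N and contact force between the fingers and gauge above 2 N and distance between pointer_tip and mark below 0.003 m and velocity of joint pointer between -0.3 and 0.3 rad/s and linear speed of gauge below 0.02 m/s and contact force between gauge and gauge_stand below 0.1 N); the arm keeps its last pose, push and grip.
It fails at once if another thing on the cabinet top was shifted by more than 30 mm (distance of any of thinner, tape, flux, tin, oilstone, pliers from where it was at the start of the episode above 0.03 m).
It also fails if it takes over 43 s, if anything falls off the work surface, if the arm or the gripper's body presses on something with over 40 N, if the wrist force passes 120 N, or if a joint passes its speed limit or range.

ROBOT

A 7-joint arm with a two-finger parallel gripper is mounted at the origin on a cart in front of the work surface, level with it; the furniture and walls round the work are solid. World frame = base frame: x ahead of the robot, y to its left, z up, the work surface at z = 0. Lengths are in m, angles in rad, forces in N, time in s.
With the tool pointing down it reaches from about 0.375 to 0.925 m from the base axis. Payload 3.1 kg.
Tool frame: the origin (TCP) lies on the centre line of the jaws, within the pads' length; the fingertips stand 14 mm ahead of it and the grasp point (between the pads) lies 5 mm behind it; z points along the fingers, y is the line along which they close (so a half turn about z gives the same grasp; the last joint's range is limited). The gripper opens to 85 mm and grips with 20 to 120 N. Pads are 22 mm wide; open, the fingers measure 114 mm over their backs; the gripper's body (76 mm by 85 mm) begins 54 mm behind the grasp point. The pads swing forward as they close: fully open they stand 13 mm farther back than shut.
Start: joints at [1.072, 0.383, 0.044, 1.598, -0.018, 1.161, -0.05], TCP at [0.254, -0.598, 0.245] pointing down, gripper open.
Joint ranges: [-2.61, 2.61], [-0.41, 2.15], [-1.48, 1.57], [0, 2.5], [-1.57, 4.71], [0.05, 1.97], [-2.85, 2.85]. Speed limits (rad/s): [2.79, 2.79, 3.14, 3.14, 3.14, 3.14, 3.14].

INTERFACE

Orientations are given as a unit quaternion [x, y, z, w].
In Python, from bench import ctrl gives the robot as it stands. Calls block until the motion is done:
- ctrl.move_ptp(position, orientation): joint-space move of the TCP to a pose.
- ctrl.movel(position, orientation=None, speed=0.15): straight line of the TCP; orientation=None keeps the orientation; speed is the mean speed in m/s.
- ctrl.move_j(angles): joint-space move.
- ctrl.move_gripper(opening, effort=None): finger opening in m; effort is the grip in N (None keeps the last); returns when the fingers have stopped.
- ctrl.pause(seconds).
- ctrl.inverse_kinematics(position, orientation): joint angles nearest the present ones, or None.
- ctrl.read_camera(name): name is "side" or "top" or "wrist"; returns (picture, depth): 400x640x3 uint8, red, green, blue; 400x640 float32, m along the optical axis (not along the pixel's ray), 0 where there is no reading.
- ctrl.camera_params(name): a dict with "K" (3x3 intrinsics, pixels), "camera_from_world" (4x4, takes a point from world to camera coordinates). Camera axes: x right, y down, z forward; pixel columns grow to the right and rows downward; lengths in m; the calibration is good to about 2 mm. A picture is of the moment at which its call begins: read the wrist's pose just before it. camera_params takes no time and is no camera call; for the wrist camera it gives the pose at the moment of the call.
A pose or a line that the arm cannot do raises ctrl.MotionError and nothing moves.
- ctrl.sign_off(): hands the job in; it is judged then, once.
Trained networks look in the newest picture that a camera, given by its name, has taken for a name from the list of things; names that differ only in an ending like _2 or _b are one class to them, and where a whole thing is asked for, a point or a joint stands for the part that bears it (a point fixed in the world has none). Each returns a list of dicts, best first, with "score" (0 to 1); they miss things now and then, are a little off and sometimes report something else, mostly with a low value. They report only what shows in the picture. A call takes as long as a camera call.
- ctrl.look_for(camera, name): "rect" ([left, top, right, bottom] in pixels, round what is visible of it).
- ctrl.outline_of(camera, name): "region" (400x640 bool, what is visible of it) and "rect" ([left, top, right, bottom] in pixels, round what is visible of it).
Readings, each from a call of its own:
- ctrl.read_time_s(): time.
- ctrl.read_qpos(): joint angles.
- ctrl.read_joint_vel(): joint speeds.
- ctrl.read_effort(): joint torques, N m.
- ctrl.read_eef_pos(): TCP position.
- ctrl.read_tcp_rot(): TCP orientation.
- ctrl.read_ft_force(): force on the tool from outside, world axes, zero at the start.
- ctrl.read_ft_torque(): the same for the moment, N m.
- ctrl.read_finger_gap(): finger opening in m.
- ctrl.read_grasp_force(): force on a finger pad.
Only numpy, scipy, OpenCV 4.12 (cv2) and the standard library are available. Lean on these libraries where they do the work, as an engineer would, in place of code of your own. Each camera call takes 0.05 s, during which the arm holds its last target. There are 200 camera calls.

## Working session

There is one attempt and no reset: what is moved stays moved. The work goes in short steps, each a Python script; the robot and the scene stay as the last script left them, time stands still between calls to the robot, and variables do not carry over. Pictures are saved under pics/ and viewed, at most 10 in all, crops included, and the job is handed in when it is done.

```bash
ls; mkdir -p pics; cat > h.py <<'E'
import numpy as np, cv2
from bench import ctrl
def cam(n):
    p=ctrl.camera_params(n); return np.array(p["K"]),np.array(p["camera_from_world"])
def world(n,dep,mask=None,P=None):
    K,T=P or cam(n); v,u=np.nonzero((dep>0) if mask is None else (mask&(dep>0)))
    z=dep[v,u]; c=np.stack([(u-K[0,2])/K[0,0]*z,(v-K[1,2])/K[1,1]*z,z,np.ones_like(z)])
    return (np.linalg.inv(T)@c)[:3].T
def proj(n,p,P=None):
    K,T=P or cam(n); c=(T@np.append(p,1))[:3]; q=K@c; return q[:2]/q[2]
def save(n,img): cv2.imwrite(n,img[:,:,::-1])
E
python3 - <<'E'
from h import *
out=[]
for n in("top","side"):
    im,d=ctrl.read_camera(n); save(f"pics/{n}.png",im); np.savez(f"{n}.npz",im=im,d=d)
    P=cam(n); print(n,np.round(np.linalg.inv(P[1]),3).tolist(),P[0][0,0])
    for t in("gauge","joist","gauge_stand","marker","thinner","tape","flux","tin","oilstone","pliers"):
        r=ctrl.outline_of(n,t)
        for o in r[:1]:
            w=world(n,d,o["region"],P); 
            print(t,round(o["score"],2),[int(x) for x in o["rect"]],np.round(np.percentile(w,5,0),3),np.round(np.percentile(w,95,0),3))
print(ctrl.read_time_s(),ctrl.read_eef_pos(),ctrl.read_tcp_rot())
E
```

```text
bench.py
pics
top [[0.016, -0.989, 0.145, 0.317], [-1.0, -0.017, -0.004, 0.02], [0.006, -0.145, -0.989, 1.229], [0.0, 0.0, 0.0, 1.0]] 374.70736748178626
gauge 0.61 [414, 213, 441, 221] [ 0.398 -0.344  0.107] [ 0.415 -0.281  0.169]
joist 0.84 [362, 212, 394, 228] [ 0.382 -0.225  0.022] [ 0.427 -0.148  0.049]
gauge_stand 0.87 [402, 211, 426, 229] [ 0.383 -0.338  0.003] [ 0.435 -0.28   0.043]
marker 0.35 [394, 145, 430, 173] [ 0.568 -0.323  0.01 ] [ 0.635 -0.259  0.077]
thinner 0.4 [186, 201, 201, 210] [0.426 0.372 0.073] [0.452 0.393 0.112]
tape 0.52 [337, 201, 356, 212] [ 0.428 -0.111  0.006] [ 0.457 -0.059  0.023]
tin 0.62 [395, 143, 426, 171] [ 0.568 -0.321  0.013] [ 0.635 -0.259  0.077]
oilstone 0.59 [298, 201, 333, 215] [ 0.429 -0.036  0.019] [0.461 0.058 0.027]
side [[0.333, -0.377, 0.864, -0.366], [-0.943, -0.121, 0.311, -0.295], [-0.013, -0.918, -0.396, 0.522], [0.0, 0.0, 0.0, 1.0]] 391.706458043992
gauge 0.79 [432, 210, 476, 270] [ 0.398 -0.354  0.051] [ 0.411 -0.288  0.161]
joist 0.78 [371, 247, 409, 277] [ 0.378 -0.232  0.003] [ 0.424 -0.154  0.045]
gauge_stand 0.94 [428, 258, 465, 290] [ 0.381 -0.347  0.   ] [ 0.425 -0.285  0.039]
marker 0.36 [369, 249, 414, 275] [ 0.378 -0.234  0.004] [ 0.423 -0.155  0.045]
tape 0.92 [336, 242, 362, 261] [ 0.403 -0.113  0.002] [ 0.451 -0.069  0.019]
flux 0.56 [421, 240, 433, 263] [ 0.46  -0.277  0.006] [ 0.475 -0.254  0.056]
tin 0.67 [428, 205, 451, 239] [ 0.566 -0.306  0.011] [ 0.634 -0.262  0.075]
oilstone 0.41 [370, 247, 414, 276] [ 0.378 -0.234  0.005] [ 0.422 -0.155  0.045]
1.1 [ 0.25362665 -0.59846978  0.24525558] [ 9.79985340e-01  1.99069670e-01  1.77036052e-05 -1.63769423e-05]
```

```bash
python3 - <<'E'
from h import *
a=np.load("top.npz")["im"][130:250,330:470]; b=np.load("side.npz")["im"][190:310,330:500]
f=lambda x:cv2.resize(x,(400,int(400*x.shape[0]/x.shape[1])),interpolation=cv2.INTER_CUBIC)
a=f(a);b=f(b);h=min(len(a),len(b))
q=np.array([1,0,0,0.])
ctrl.move_ptp([0.40,-0.25,0.36],q)
P=cam("wrist"); print(np.round(np.linalg.inv(P[1]),3).tolist(),P[0][0,0], ctrl.read_eef_pos(), ctrl.read_qpos())
im,d=ctrl.read_camera("wrist"); np.savez("w1.npz",im=im,d=d,K=P[0],T=P[1])
save("pics/c1.png",np.vstack([np.hstack([a[:h],b[:h]])[:,:,:],cv2.resize(im,(480,300))[:, :][:, list(range(480))] if False else cv2.copyMakeBorder(cv2.resize(im,(416,260)),0,0,0,384,cv2.BORDER_CONSTANT)]))
for t in("gauge","joist","gauge_stand","flux"):
  for o in ctrl.outline_of("wrist",t)[:1]:
    w=world("wrist",d,o["region"],P); print(t,round(o["score"],2),o["rect"],np.round(np.percentile(w,5,0),3),np.round(np.percentile(w,95,0),3))
print(ctrl.read_time_s())
E
```

```text
[[-0.001, -0.959, -0.283, 0.472], [-1.0, 0.002, -0.0, -0.25], [0.001, 0.283, -0.959, 0.489], [0.0, 0.0, 0.0, 1.0]] 329.28132129142176 [ 0.3995014  -0.25115867  0.35974311] [ 0.60764123 -0.03801022 -0.13000268  1.852269   -0.00471883  1.32731247
 -1.09380604]
gauge 0.9 [345.8, 146.2, 424.2, 184.3] [ 0.401 -0.351  0.057] [ 0.419 -0.284  0.169]
joist 0.86 [246.1, 128.6, 319.9, 178.0] [ 0.386 -0.232  0.024] [ 0.431 -0.152  0.048]
gauge_stand 0.81 [343.6, 129.8, 390.3, 155.6] [ 0.408 -0.335  0.008] [ 0.435 -0.282  0.042]
flux 0.57 [325.3, 90.1, 346.7, 113.9] [ 0.464 -0.276  0.034] [ 0.487 -0.253  0.06 ]
2.8167
```

View pics/c1.png

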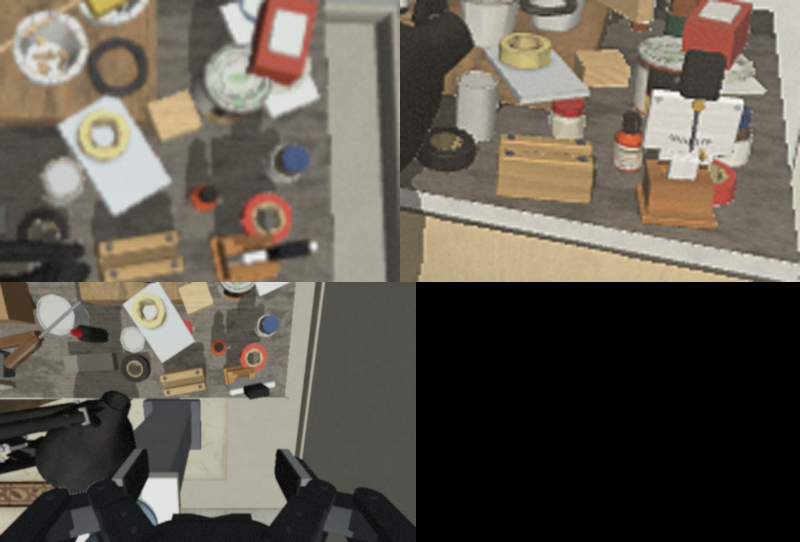

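```bash
cat >> h.py <<'E'
from scipy.spatial.transform import Rotation as R
_w=np.linalg.inv(np.load("w1.npz")["T"]); _t=np.eye(4); _t[:3,:3]=R.from_quat([1,0,0,0]).as_matrix(); _t[:3,3]=[0.3995014,-0.25115867,0.35974311]
CT=np.linalg.inv(_t)@_w   # tool from cam
def toolpose(C,z,up,roll=0):
    z=z/np.linalg.norm(z); x=np.cross(z,up); x/=np.linalg.norm(x); y=np.cross(z,x)
    M=np.eye(4); M[:3,:3]=np.stack([x,y,z],1)@R.from_euler("z",roll).as_matrix(); M[:3,3]=C
    T=M@np.linalg.inv(CT); return T[:3,3],R.from_matrix(T[:3,:3]).as_quat()
E
python3 - <<'E'
from h import *
tgt=np.array([.40,-.318,.09]); ok=[]
for el in np.radians([20,30,40,50,60]):
  for az in np.radians([-60,-40,-20,0,20,40,60]):
    for d in (.2,.26,.33):
      for r in np.arange(0,2*np.pi,np.pi/4):
        v=np.array([-np.cos(el)*np.cos(az),np.cos(el)*np.sin(az),np.sin(el)])
        p,q=toolpose(tgt+d*v,-v,np.array([0,0,1.]),r)
        if p[2]<.2: continue
        j=ctrl.inverse_kinematics(p,q)
        if j is not None: ok.append((el,abs(az),az,d,r,p))
ok.sort(key=lambda o:np.arccos(np.cos(o[0])*np.cos(o[1])))
for o in ok[:12]: print(np.degrees(o[0]).round(),np.degrees(o[2]).round(),o[3],np.degrees(o[4]).round(),o[5].round(3))
for yaw in (np.pi/2,-np.pi/2):
  for y in(-.316,-.19):
    for tilt in(0,.3):
      q=(R.from_rotvec([tilt,0,0])*R.from_rotvec([0,0,yaw])*R.from_quat([1,0,0,0])).as_quat()
      print(yaw,y,tilt,ctrl.inverse_kinematics([.405,y-.14*np.sin(tilt)*1,.15],q))
print(ctrl.read_time_s())
E
```

```text
30.0 0.0 0.33 180.0 [ 0.256 -0.317  0.211]
30.0 0.0 0.33 225.0 [ 0.251 -0.341  0.204]
30.0 -20.0 0.33 135.0 [ 0.252 -0.346  0.202]
30.0 -20.0 0.33 180.0 [ 0.264 -0.366  0.211]
30.0 -20.0 0.33 225.0 [ 0.268 -0.39   0.204]
40.0 0.0 0.33 180.0 [ 0.279 -0.317  0.235]
40.0 0.0 0.33 225.0 [ 0.273 -0.341  0.228]
40.0 0.0 0.33 270.0 [ 0.259 -0.351  0.21 ]
40.0 -20.0 0.33 90.0 [ 0.255 -0.336  0.208]
40.0 -20.0 0.33 135.0 [ 0.272 -0.339  0.227]
40.0 -20.0 0.33 180.0 [ 0.286 -0.358  0.235]
40.0 -20.0 0.33 225.0 [ 0.289 -0.383  0.228]
1.5707963267948966 -0.316 0 [ 0.66394492  0.24491826 -0.09116893  2.00361028  0.02831578  0.89423706
  0.55775055]
1.5707963267948966 -0.316 0.3 [ 0.77392796  0.41522492 -0.0067772   1.79975794 -0.23233419  1.14838818
  0.88667776]
1.5707963267948966 -0.19 0 [ 0.51993853  0.13003147 -0.18279083  2.14654221  0.03091022  0.86739724
  0.31866027]
1.5707963267948966 -0.19 0.3 [ 0.64249819  0.27053854 -0.05538916  2.00463932 -0.26982567  1.05241616
  0.74401597]
-1.5707963267948966 -0.316 0 [ 0.64711829  0.24413939 -0.07240474  2.0044173   0.02243652  0.89377352
 -2.57879652]
-1.5707963267948966 -0.316 0.3 [ 0.75457921  0.41489622  0.016881    1.80077178 -0.24194673  1.149539
 -2.246683  ]
-1.5707963267948966 -0.19 0 [ 0.55256968  0.1319636  -0.21713792  2.14507214  0.03716024  0.86796169
 -2.82835721]
-1.5707963267948966 -0.19 0.3 [ 0.6658902   0.27154243 -0.08168558  2.0035077  -0.26224568  1.0513615
 -2.40448251]
2.8167
```

```bash
python3 - <<'E'
from h import *
def shot(n):
    ctrl.pause(.3); P=cam("wrist"); im,d=ctrl.read_camera("wrist"); np.savez(n,im=im,d=d,K=P[0],T=P[1]); return im
ctrl.move_ptp([.40,-.25,.24],[1,0,0,0]); a=shot("w2.npz")
M={}
for t in("gauge","joist","gauge_stand"):
    r=ctrl.outline_of("wrist",t); 
    if r: M[t]=r[0]["region"]; print(t,r[0]["score"],r[0]["rect"])
np.savez("w2m.npz",**M)
ctrl.move_ptp([.40,-.25,.33],[1,0,0,0])
el=np.radians(30);v=np.array([-np.cos(el),0,np.sin(el)])
p,q=toolpose(np.array([.40,-.318,.09])+.33*v,-v,np.array([0,0,1.]),np.pi)
ctrl.move_ptp(p,q); b=shot("w3.npz"); print(ctrl.read_time_s(),ctrl.read_eef_pos()-p)
b=b[::-1,::-1]
c=lambda x,y0,y1,x0,x1:cv2.resize(x[y0:y1,x0:x1],(560,280),interpolation=cv2.INTER_CUBIC)
save("pics/w23.png",np.vstack([c(a,60,220,220,540),c(b,120,280,160,480)]))
E
```

```text
gauge 0.61 [353.4, 163.7, 467.7, 224.8]
joist 0.94 [216.2, 137.8, 315.7, 201.3]
gauge_stand 0.96 [350.0, 135.6, 415.9, 180.6]
6.0917 [ 3.56834287e-04 -4.16556116e-05  2.06358516e-04]
```

View pics/w23.png

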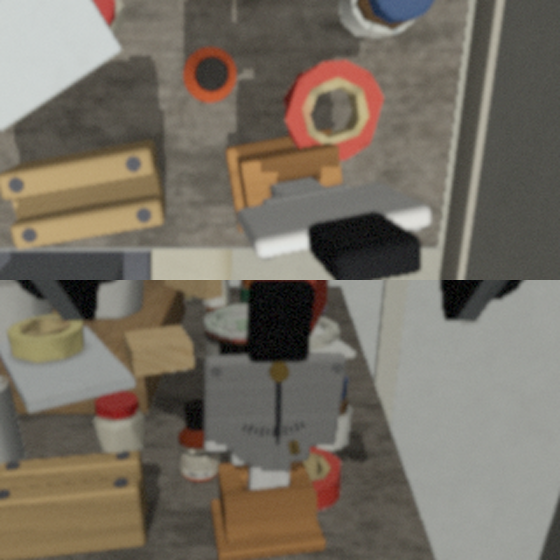

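```bash
cat > fit.py <<'E'
from h import *
def rect(w):
    (c,s,a)=cv2.minAreaRect((w[:,:2]*1000).astype(np.float32)); 
    b=cv2.boxPoints((c,s,a)); e=b[1]-b[0]; f=b[2]-b[1]; l=e if np.linalg.norm(e)>np.linalg.norm(f) else f
    if l[1]<0:l=-l
    return np.round(c,1),np.round(s,1),round(float(np.arctan2(-l[0],l[1])),3)
if __name__=="__main__":
    m=np.load("w2m.npz")
    for f in("w2.npz",):
        D=np.load(f);P=(D["K"],D["T"]);d=D["d"]
        w=world("wrist",d,m["joist"],P); t=w[(w[:,2]>.041)&(w[:,2]<.055)]; z0=np.median(t[:,2]); t=t[abs(t[:,2]-z0)<.004]; print("joist",z0,rect(t))
        w=world("wrist",d,m["gauge_stand"],P); t=w[abs(w[:,2]-.042)<.005]; print("stand",rect(t),np.median(t[:,2]))
        w=world("wrist",d,m["gauge"],P); t=w[w[:,2]>.155];z0=np.median(t[:,2]);t=t[abs(t[:,2]-z0)<.005];print("grip",z0,rect(t))
        w=world("wrist",d,m["gauge"],P); t=w[abs(w[:,2]-.126)<.004];print("plate top",rect(t),np.median(t[:,2]))
    D=np.load("w3.npz");P=(D["K"],D["T"]);d=D["d"];im=D["im"]
    w=world("wrist",d,d>0,P); s=(abs(w[:,1]+.318)<.06)&(abs(w[:,0]-.4)<.04)
    for lo,hi,n in((.072,.115,"plate"),(.132,.160,"grip")):
        t=w[s&(w[:,2]>lo)&(w[:,2]<hi)]
        xm=np.median(t[:,0]); t=t[abs(t[:,0]-xm)<.012]
        A=np.c_[t[:,1]+.318,t[:,2]-.09,np.ones(len(t))]
        for _ in range(3):
            k=np.linalg.lstsq(A,t[:,0],rcond=None)[0]; r=t[:,0]-A@k; g=abs(r)<2*r.std()+1e-4; t=t[g];A=A[g]
        print(n,len(t),k.round(4),"yaw",-np.arctan(k[0]).round(3),"y range",np.percentile(t[:,1],[.5,99.5]).round(4),"z",np.percentile(t[:,2],[.5,99.5]).round(4), (r*1000).std())
        if n=="plate": kp=k
    yaw=-np.arctan(kp[0]); ey=np.array([-np.sin(yaw),np.cos(yaw),0]); ez=np.array([kp[1],0,1.])
    o=np.array([kp[2],-.318,.09])
    # rectified: cols = -ey, rows = -z; 0.2mm/px ; covers +-50mm
    S=.0002; src=[(-250,-400),(250,-400),(250,250),(-250,250)]
    px=[proj("w",o-u*S*ey-v*S*ez,P) for u,v in src]
    H=cv2.getPerspectiveTransform(np.float32(px),np.float32([(u+250,v+400) for u,v in src]))
    r=cv2.warpPerspective(im,H,(500,650),flags=cv2.INTER_CUBIC); save("pics/rect.png",r[60:650])
E
python3 fit.py
```

```text
joist 0.0466032779626227 (array([ 407. , -190.6]), array([46. , 89.8]), 0.174)
stand (array([ 419.3, -312.4]), array([26.4, 56.2]), 0.182) 0.04080746069875035
grip 0.16764150372668088 (array([ 408.4, -321.7]), array([15.7, 33.1]), 0.153)
plate top (array([ 409.7, -319.3]), array([13.5, 78.7]), 0.217) 0.12627688604074866
plate 2533 [-0.1847 -0.0278  0.4044] yaw 0.183 y range [-0.3569 -0.2802] z [0.0725 0.1147] 0.619975248702618
grip 944 [-0.1731 -0.0208  0.401 ] yaw 0.171 y range [-0.3378 -0.3063] z [0.1322 0.1599] 0.753203212479444
```

View pics/rect.png

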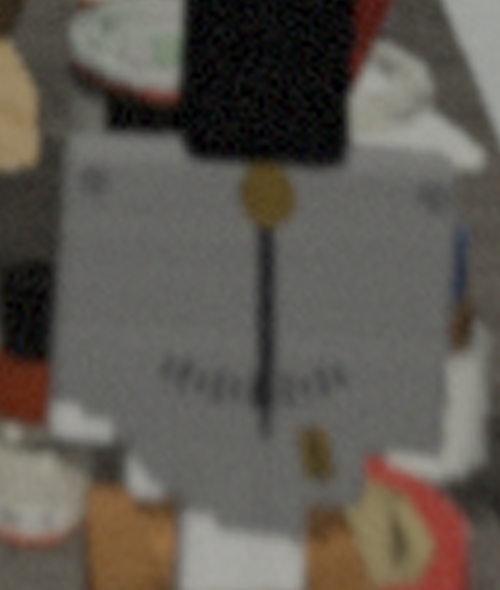

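```bash
cat >> h.py <<'E'
YAW=.175
def tool(lean,yaw=YAW):
    ex=np.array([np.cos(yaw),np.sin(yaw),0])
    r=R.from_rotvec(-lean*ex)*R.from_euler("z",yaw+np.pi/2)*R.from_quat([1,0,0,0])
    return r.as_quat(), -r.as_matrix()[:,2]   # quat, up-axis of gauge
def F(): return np.round(ctrl.read_ft_force(),2)
E
python3 - <<'E'
from h import *
L0=-.055; q,u=tool(L0); G=np.array([.4088,-.3207,.150]); p=G-.005*u; print(u)
ctrl.move_ptp([.36,-.30,.33],tool(0)[0]) ; print(ctrl.read_qpos().round(2))
ctrl.move_ptp(p+.10*u,q)
ctrl.movel(p,q,speed=.12); print("at",ctrl.read_eef_pos()-p,F())
ctrl.move_gripper(0.0,40); print(ctrl.read_finger_gap(),ctrl.read_grasp_force(),F())
im,d=ctrl.read_camera("side"); a=im[150:310,340:500]
q2,_=tool(L0)
ctrl.movel(p+np.array([0,0,.08]),q,speed=.1); ctrl.pause(.3)
print(ctrl.read_finger_gap(),ctrl.read_grasp_force(),F())
im,d=ctrl.read_camera("side");np.savez("s2.npz",im=im,d=d); P=cam("wrist"); w,_=ctrl.read_camera("wrist")
b=im[150:310,340:500]
save("pics/g.png",np.hstack([cv2.resize(x,(350,350),interpolation=cv2.INTER_CUBIC) for x in(a,b)])); print(ctrl.read_time_s())
E
```

```text
[ 0.00957112 -0.05413266  0.99848788]
[-0.55 -0.18  1.07  1.95  0.17  1.29  0.64]
at [ 0.00058128 -0.00055806  0.00086964] [-0.11  0.29  0.58]
0.015778451736897296 42.03023135662079 [-0.45  0.38  0.64]
0.015619162851076469 41.415801644325256 [-0.37 -0.04 -2.41]
12.4667
```

View pics/g.png

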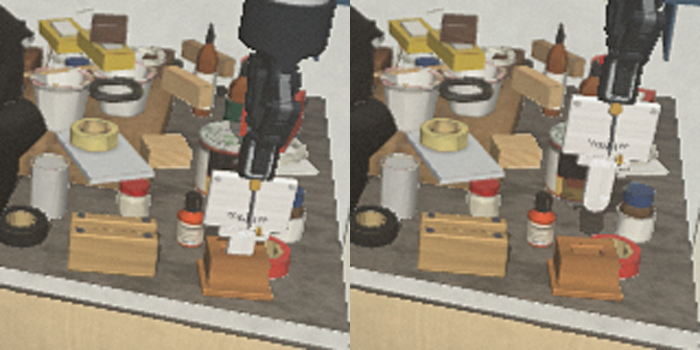

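```bash
cat >> h.py <<'E'
FT=np.array([.407,-.1906,.0365])
def at(lean,f=FT,d=.125):
    q,u=tool(lean,.174); return f+d*u,q
E
python3 - <<'E'
from h import *
p,q=at(0); ctrl.movel(p+[0,0,.035],q,speed=.1); ctrl.pause(.5)
print(ctrl.read_eef_pos()-p,F(),ctrl.read_time_s())
P=cam("side"); im,d=ctrl.read_camera("side"); r=ctrl.outline_of("side","gauge")[0]; r2=ctrl.outline_of("side","joist")[0]
np.savez("s3.npz",im=im,d=d,m=r["region"],j=r2["region"])
w=world("side",d,r["region"],P); t=w[(w[:,2]>.062)&(w[:,2]<.16)&(abs(w[:,0]-.40)<.03)]
A=np.c_[t[:,1]+.19,t[:,2]-.1,np.ones(len(t))]
for _ in range(3):
    k=np.linalg.lstsq(A,t[:,0],rcond=None)[0]; e=t[:,0]-A@k; g=abs(e)<2*e.std(); t=t[g];A=A[g]
print("face",len(t),k.round(4),np.percentile(t,[1,99],0).round(3))
w=world("side",d,r2["region"],P); t=w[abs(w[:,2]-.046)<.004]; print("joist top",np.median(t[:,2]))
import fit; print(fit.rect(t))
P=cam("wrist"); v,dv=ctrl.read_camera("wrist"); np.savez("w4.npz",im=v,d=dv,K=P[0],T=P[1])
# predicted groove ends (top level) and foot
for n,Pn in(("side",cam("side")),("wrist",P)):
    print(n,proj(n,FT+[0,0,.023],Pn),proj(n,FT+[0,0,.01],Pn))
c=im[180:300,330:450]; 
save("pics/h.png",np.hstack([cv2.resize(c,(380,380),interpolation=cv2.INTER_CUBIC),cv2.resize(v,(420,262)) if False else cv2.copyMakeBorder(cv2.resize(v,(420,262)),0,118,0,0,cv2.BORDER_CONSTANT)]))
E
```

```text
[-2.82695647e-05 -7.76718669e-05  3.49835977e-02] [-0.01  0.03 -3.28] 14.45
face 818 [-0.1715 -0.0038  0.403 ] [[ 0.396 -0.232  0.064]
 [ 0.411 -0.156  0.16 ]]
joist top 0.04428278808824193
(array([ 405.5, -192.2]), array([47. , 88.8]), 0.184)
side [391.34651669 246.76980588] [390.99764086 251.72227652]
wrist [324.26868907 194.20642614] [324.30502114 190.28830687]
```

View pics/h.png

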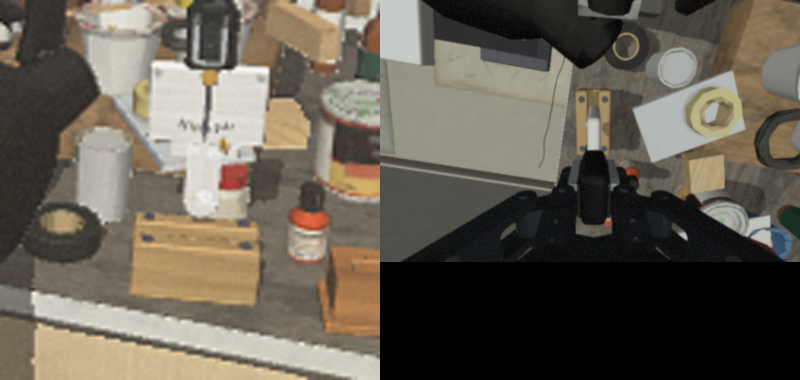

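```bash
python3 - <<'E'
from h import *
D=np.load("w4.npz"); a=D["im"][120:250,270:370]; P=(D["K"],D["T"])
v=cv2.resize(a,None,fx=4.4,fy=4.4,interpolation=cv2.INTER_CUBIC)
# predicted groove edges at joist top per current estimate (green), centre line
ey=np.array([-np.sin(.174),np.cos(.174),0]);ex=np.array([np.cos(.174),np.sin(.174),0])
for off in(-.023,-.007,.007,.023):
    q=[tuple(int(x) for x in (proj("w",np.array([.407,-.1906,.0465])+off*ex+s*ey,P)-[270,120]+.5)*4.4) for s in(-.045,.045)]
    print(off,q); cv2.line(v,q[0],q[1],(0,255,0),1)
save("pics/z.png",v)
E
```

```text
-0.023 [(130, 520), (120, 82)]
-0.007 [(207, 520), (204, 82)]
0.007 [(274, 520), (277, 82)]
0.023 [(351, 520), (361, 82)]
```

View pics/z.png

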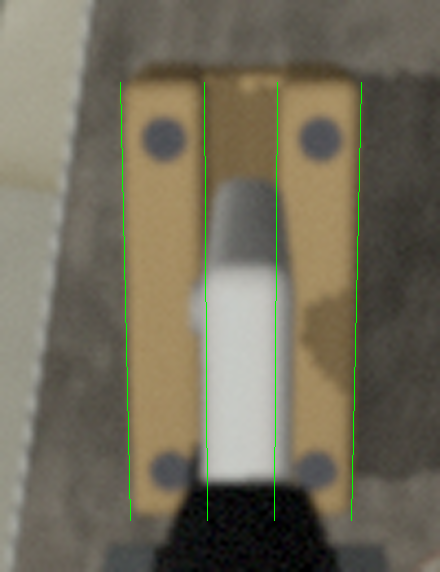

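```bash
python3 - <<'E'
from h import *
FT=FT-.0013*np.array([np.cos(.174),np.sin(.174),0])
p,q=at(0,FT); ctrl.movel(p+[0,0,.035],q,speed=.05); ctrl.pause(.2); f0=F(); print(f0)
for z in (.024,.020,.015,.010,.006,.004,.003): 
    ctrl.movel(p+[0,0,z],q,speed=.05); f=F()-f0; print(z,f,ctrl.read_eef_pos()[2]-p[2])
    if f[2]>4: break
else:
    while z>-.006 and f[2]<4:
        z-=.0007; ctrl.movel(p+[0,0,z],q,speed=.02); ctrl.pause(.05); f=F()-f0; print(round(z,4),f)
ctrl.pause(.3); print(F()-f0,ctrl.read_grasp_force(),ctrl.read_time_s())
np.save("z.npy",np.r_[z,f0])
E
```

```text
[-0.03 -0.8  -1.49]
0.024 [ 0.25 -0.63 -0.85] 0.023495900277758885
0.02 [-0.57  0.36 -1.75] 0.019813887764695004
0.015 [ 0.06  1.17 -1.74] 0.014726585614028648
0.01 [-0.07  0.37 -2.01] 0.009731189305542454
0.006 [-0.22  0.67 -2.01] 0.005748816945358587
0.004 [-0.05  1.13 -1.76] 0.003912313593112671
0.003 [ 0.2   0.79 -1.29] 0.002992527144263013
0.0023 [ 0.02  0.31 -0.83]
0.0016 [ 0.64  0.84 -1.79]
0.0009 [-0.13  1.98 -1.46]
0.0002 [-0.17  0.87 -1.27]
-0.0005 [-0.81  1.17  3.9 ]
-0.0012 [-2.73  1.65 10.73]
[-2.78  2.33 10.24] 43.36389362812042 19.0667
```

```bash
python3 - <<'E'
from h import *
FT=FT-.0013*np.array([np.cos(.174),np.sin(.174),0]); z=-.0008
L=-.245
p,q=at(0,FT+[0,0,z]); ctrl.movel(p,q,speed=.02); ctrl.pause(.3); print(F())
for l in np.linspace(0,L,8)[1:]:
    p,q=at(l,FT+[0,0,z]); ctrl.movel(p,q,speed=.03); f=F(); print(round(l,3),f,round(z,4))
    if f[2]>8: z+=.0005
    if f[2]<2: z-=.0005
p,q=at(L,FT+[0,0,z]); ctrl.movel(p,q,speed=.03)
ctrl.pause(1.2); print(F(),ctrl.read_grasp_force(),ctrl.read_time_s()); np.save("state.npy",np.r_[FT+[0,0,z],L])
P=cam("side"); im,d=ctrl.read_camera("side"); np.savez("s5.npz",im=im,d=d)
c=im[185:290,340:445]; save("pics/r.png",cv2.resize(c,(600,600),interpolation=cv2.INTER_CUBIC))
E
```

```text
[-3.27  0.49  6.34]
-0.035 [-1.52  0.4   7.46] -0.0008
-0.07 [-1.8  -0.7   8.55] -0.0008
-0.105 [-0.74 -0.63  6.56] -0.0003
-0.14 [-0.4  -1.14  5.89] -0.0003
-0.175 [-0.78 -1.54  8.53] -0.0003
-0.21 [ 0.15 -0.46  6.19] 0.0002
-0.245 [ 1.69 -1.68  7.36] 0.0002
[ 0.65 -1.37  6.52] 43.11088979244232 23.1083
```

View pics/r.png

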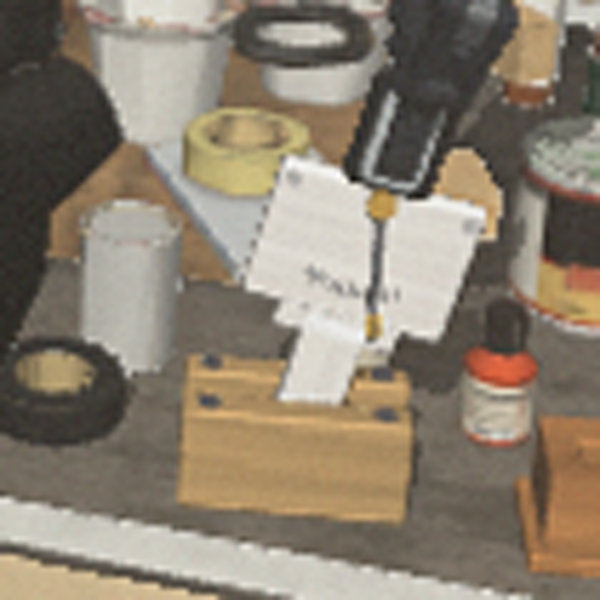

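The picture shows the gauge leaning in the groove. Its pointer runs from (382,205) to about (373,312), and the brass tab at (374,326) lies on that line.

```bash
python3 -c "
from h import *
print(ctrl.sign_off())"
```

```text
the job is handed in; nothing more can be done
None
```

The job is handed in at about 23 s of the 43 s allowed; the verdict was not shown. The gauge is held still in the groove, leaning 0.245 rad to its own -y, with its pointer on the marker tab and its foot pressed on the dip with roughly 9 N.

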